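Set and lock the index wheel of a jump-ring coil winder

ROBOT

A 6-joint arm with a two-finger parallel gripper is mounted at the origin on the work surface. World frame = base frame: x ahead of the robot, y to its left, z up, the work surface at z = 0. Lengths are in mm, angles in rad, forces in N, time in s.
With the tool pointing down it reaches from about 350 to 725 mm from the base axis. Payload 4.3 kg.
Tool frame: the origin (TCP) lies at the very end of the fingers, on their centre line; the grasp point (between the pads) lies 19 mm behind it; z points along the fingers, y is the direction in which the jaws open and shut (so a half turn about z gives the same grasp; the last joint's range is limited). The gripper opens to 85 mm and grips with 20 to 120 N. Pads are 22 mm wide; open, the fingers measure 114 mm over their backs; the gripper's body (76 mm by 85 mm) begins 54 mm behind the grasp point. The pads swing forward as they close: fully open they stand 13 mm farther back than shut.
Start: joints at [-1.328, 0.377, 0.081, 1.274, 0, 1.46], TCP at [198.69, -539.619, 231.329] pointing down, gripper open.
Joint ranges: [-2.72, 2.72], [-0.84, 1.66], [-1.02, 1.22], [-1.77, 2.12], [-1.37, 1.28], [-3.14, 3.14]. Speed limits (rad/s): [2.57, 2.57, 3.14, 3.14, 3.14, 3.14].

INTERFACE

Orientations are given as a unit quaternion [w, x, y, z].
In Python, from workcell import bot, vision gives the robot as it stands. The module is installed in compiled form; this text tells all that it offers.
- The arm moves only by the shell command python3 -m pendant 'ROWS'. ROWS is JSON, a list of rows, each an object with "translation": the shift along the tool's x, y, z in mm, a list of three; "delta_rot": the turn, a rotation vector about the tool's x, y, z in rad, a list of three; "jaw": the finger opening in mm, from 0 to 85.4. A call has exactly 5 rows; each row shifts and turns the commanded pose from where the row before left it, along the tool's axes as they then stand; what a row does not reach is not made up. A row lasts 1/10 s, in which the tool goes at most 50 mm and 8.59 degrees, less where a joint would pass 70% of its speed; a pose out of reach is approached as far as the arm can. A call with a gripper value outside its range is refused whole. The fingers move at their own pace and stop on an object; the grip force is fixed at half the most. Time passes only in rows, so rows that do not move let the fingers close, or fill a call up. It gives the time, the measured TCP pose, the force and the opening at its end, in the units of the state.
- bot.observe(): the state, without advancing time (a new reading comes with each control period).
- vision.camera(name): name is "side" or "top"; returns a dict with "pixels" (420x560x3 uint8, red, green, blue), "camera_matrix" (3x3 intrinsics, pixels), "extrinsics" (4x4, takes a point from camera to world coordinates). Camera axes: x right, y up, looking along -z (the intrinsics and any distortion apply to the point x, -y, -z); pixel columns grow to the right and rows downward; lengths in mm; the calibration is good to about 2 mm. A picture is of the moment at which its call begins. There is no depth.
- bot.sign_off(): hands the job in, once; it reports no verdict.
The state is a dict: "clock": time; "joint_pos": joint angles; "joint_velocities": joint speeds; "tau": joint torques, N m; "tcp_pos": TCP position; "orientation": TCP orientation; "contact_force": force on the tool from outside, world axes, zero at the start; "ft_torque": the same for the moment, N m; "grip_width": finger opening in mm.
Only numpy, scipy, OpenCV 4.12 (cv2) and the standard library are available. Lean on these libraries where they do the work, as an engineer would, in place of code of your own. Each camera call takes 0.05 s, during which the arm holds its last target. There are 200 camera calls.

TASK

Take the locking pin out of its wooden stand and put it upright in the hole of the coil winder's blue guide so that, let go, it stands waiting on the wheel's flange. Then turn the wheel slowly by its rim until the white mark faces the red pointer and go on feeling to and fro about there until the pin falls fully home into the notch; stop at once when it does, never forcing the wheel against the pin or pressing hard on the pin, and leave the other things on the bench where they are.

Things in the scene. Friction and masses are not known exactly. Their poses are not given: they have to be found in the camera images.
- winder: coil winder fixed to the bench: grey base plate 200 x 180 mm, 20 mm high, with an upright axle carrying the wheel. Origin on the bench surface on the wheel's axis; z up along that axis; +x points from the axis to the blue guide and red pointer. Heights here are above the bench. Round the wheel all is free except on the guide's side
- wheel: wheel: disc-shaped flange of 84 mm radius, from 24 to 36 mm up; on it the black ribbed rim, a ring wall of 54 mm outer and 46 mm inner radius, top 70 mm up, hollow inside down to 36 mm but for a boss of 14 mm radius to 46 mm and the axle end of 12 mm radius to 80 mm. Origin as the winder's; +x to the mark. Turns both ways with a dry drag of 0.15 N m (3 N at the rim), stays where left
- mark (a point): white line engraved across the rim: the point in the middle of the rim's top, 50 mm from the axis, 70 mm up, turning with the wheel. It starts 0.45 to 1.35 rad anticlockwise (from above) of the pointer. Near the same angle the flange's edge has its only notch, 9.5 mm wide, open outwards, reaching in to 60 mm radius; it can lie up to 0.09 rad to either side of the mark
- pointer (a point): tip of the fixed red wedge pointer on the guide, 57 mm from the axis on the winder's +x side, 74 mm up
- guide (a point): centre of the upper mouth of the guide's upright hole, 70 mm from the axis, 72 mm up: 9 mm wide, mouth chamfered 1.5 mm, through a blue block 26 mm tall, 40 mm wide, 10 mm above the flange. The pin drops by its weight when the notch passes slowly (under 0.3 rad/s) below it, then the wheel has about 0.03 rad of play; the dropped pin bends if the wheel loads it over 5 N, the waiting pin over 15 N
- pin: locking pin, about 60 g: steel shank 8 mm thick, 50 mm long, foot chamfered 1.5 mm; above it a round brass head 18 mm in diameter, 24 mm tall. Origin at the foot's centre, z up. Starts upright in the stand, foot 6 mm up (head 56 to 80 mm). Waiting in the guide its foot is 36 mm up, on the flange; fully home the head rests on the guide, foot 22 mm up
- stand: dark wooden pin stand, fixed, 64 x 64 x 30 mm with one 9 mm hole in the middle; origin under its centre
- ring_tray: white tray of jump rings, fixed, 90 x 80 x 22 mm; origin under its centre
- pliers: small black pliers lying, about 150 x 54 x 12 mm, origin at the pivot, nose to its +x
- pliers_b: a second pair of the same pliers
- spool: copper wire spool, 60 mm diameter, 50 mm tall, upright, origin under its centre
- pen: yellow marker lying on the bench, 12 mm thick, about 120 mm long, beyond the winder
- jar: small glass jar, 50 mm diameter, 60 mm tall
- cup: small white cup, 60 mm diameter, 50 mm tall

How it is judged:
By the outcome, as a careful person would: the job done as asked, in the order asked, and still so for the second after the job is handed in, with the robot touching nothing.
It also fails if it takes over 67 s, if anything falls off the work surface, if the arm or the gripper's body presses on something with over 40 N, if the wrist force passes 120 N, or if a joint passes its speed limit or range.

## Working session

There is one attempt and no reset: what is moved stays moved. The work goes in short steps, Python scripts to look and compute and a shell command to move; the robot and the scene stay as the last step left them, time stands still between calls to the robot, and variables do not carry over. Pictures are saved under pics/ and viewed, on a budget of 10 in all, crops included, one or two more only if the job needs it, and the job is handed in when it is done.

```bash
mkdir -p pics; cat > h.py <<'E'
import numpy as np, cv2
from workcell import bot, vision
from scipy.spatial.transform import Rotation as R
def shot(n):
    d=vision.camera(n); return d['pixels'].copy(),np.array(d['camera_matrix']),np.array(d['extrinsics'])
def ray(K,E,u,v):
    d=np.linalg.inv(K)@np.array([u,v,1.]); d=E[:3,:3]@np.array([d[0],-d[1],-d[2]]); return E[:3,3],d
def onz(K,E,u,v,z):
    o,d=ray(K,E,u,v); return o+d*(z-o[2])/d[2]
def proj(K,E,p):
    q=E[:3,:3].T@(np.array(p,float)-E[:3,3]); q=K@np.array([q[0],-q[1],-q[2]]); return q[:2]/q[2]
def st():
    s=bot.observe(); q=s['orientation']; r=R.from_quat([q[1],q[2],q[3],q[0]]).as_matrix()
    return s,r
E
python3 - <<'E'
from h import *
for n in('top','side'):
    d=vision.camera(n);print({k:v for k,v in d.items() if k!='pixels'})
    cv2.imwrite(f'pics/{n}0.png',d['pixels'][:,:,::-1]); np.save(f'pics/{n}0.npy',d['pixels'])
s,r=st();print(s);print(r.round(3))
E
```

```text
{'camera_matrix': array([[506.92657428,   0.        , 279.06302546],
       [  0.        , 506.92657428, 207.45097185],
       [  0.        ,   0.        ,   1.        ]]), 'extrinsics': array([[ 5.18313632e-02,  9.78015327e-01, -2.01988935e-01,
         2.97676599e+02],
       [-9.98651859e-01,  5.13318028e-02, -7.71427065e-03,
         1.55277779e+01],
       [ 2.82378126e-03,  2.02116467e-01,  9.79357422e-01,
         1.39275133e+03],
       [ 0.00000000e+00,  0.00000000e+00,  0.00000000e+00,
         1.00000000e+00]])}
{'camera_matrix': array([[438.75285046,   0.        , 277.66971207],
       [  0.        , 438.75285046, 209.75943771],
       [  0.        ,   0.        ,   1.        ]]), 'extrinsics': array([[ 9.80511936e-01,  1.17419124e-01, -1.57509024e-01,
         3.75651751e+02],
       [-1.95580585e-01,  5.07652944e-01, -8.39068962e-01,
        -9.38003155e+02],
       [-1.85628229e-02,  8.53522839e-01,  5.20724672e-01,
         6.69145272e+02],
       [ 0.00000000e+00,  0.00000000e+00,  0.00000000e+00,
         1.00000000e+00]])}
{'clock': 0.1, 'joint_pos': array([-1.32831189e+00,  3.77998307e-01,  7.97796514e-02,  1.27437456e+00,
       -4.29267635e-06,  1.46053532e+00]), 'joint_velocities': array([-0.00034448, -0.00262532,  0.00483429,  0.00012133,  0.00124556,
        0.00083209]), 'tau': array([ 1.28326108e-03, -4.64693820e+01,  2.70582354e+01,  1.21022065e-02,
       -1.18307262e-04, -1.47320833e-05]), 'tcp_pos': array([ 198.53657186, -539.03145815,  230.45735099]), 'orientation': array([-8.96339191e-04,  9.84486211e-01,  1.75459662e-01, -6.14960427e-05]), 'contact_force': array([-0.23189484, -0.97288797,  1.02381208]), 'ft_torque': array([-0.02981351,  0.00726093,  0.02851923]), 'grip_width': 85.33395777654351}
[[ 0.938  0.345 -0.   ]
 [ 0.345 -0.938  0.002]
 [ 0.    -0.002 -1.   ]]
```

View pics/top0.png

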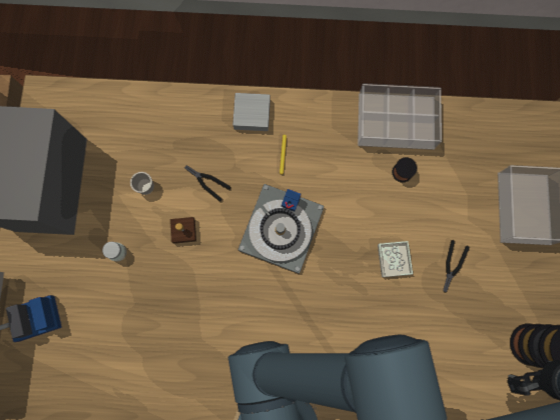

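View pics/side0.png

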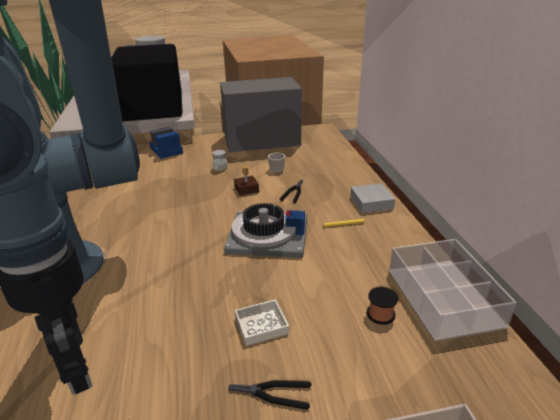

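The top view shows the winder at about (281,229), its guide at (291,199), the stand and pin at (181,230), and the tray at (396,259). In the side view the pin is at (246,175) and the guide at (296,221). Next I'll zoom in and measure.

```bash
python3 - <<'E'
from h import *
t=np.load('pics/top0.npy');s=np.load('pics/side0.npy')
a=cv2.resize(t[178:278,235:335][:,:,::-1],None,fx=5,fy=5,interpolation=cv2.INTER_CUBIC)
b=cv2.resize(t[205:255,160:210][:,:,::-1],None,fx=5,fy=5,interpolation=cv2.INTER_CUBIC)
c=cv2.resize(s[160:200,225:275][:,:,::-1],None,fx=5,fy=5,interpolation=cv2.INTER_CUBIC)
im=np.zeros((500,760,3),np.uint8);im[:,:500]=a;im[:250,505:755]=b;im[270:470,505:755]=c
cv2.imwrite('pics/z0.png',im)
hsv=cv2.cvtColor(t,cv2.COLOR_RGB2HSV)
def cc(m,nm,off=(0,0)):
    n,l,st_,c=cv2.connectedComponentsWithStats(m.astype(np.uint8))
    for i in range(1,n):
        if st_[i,4]>5: print(nm,st_[i],c[i].round(2)+off)
sub=hsv[170:290,150:340]
H,S,V=[sub[:,:,i].astype(int) for i in range(3)]
cc((abs(H-115)<15)&(S>100)&(V>40),'blue',(150,170))
cc(((H<8)|(H>172))&(S>130)&(V>90),'red',(150,170))
cc((V<60)&(S<120),'black',(150,170))
E
```

```text
blue [132  20  18  21 208] [291.27 198.56]
red [136  33   7   5  12] [288.5  205.58]
black [ 47   3  34  28 226] [211.55 184.09]
black [111  37  39  21 167] [280.54 215.17]
black [115  68  33  12  94] [281.19 244.97]
black [38 71  6  1  6] [190.5 241. ]
```

View pics/z0.png

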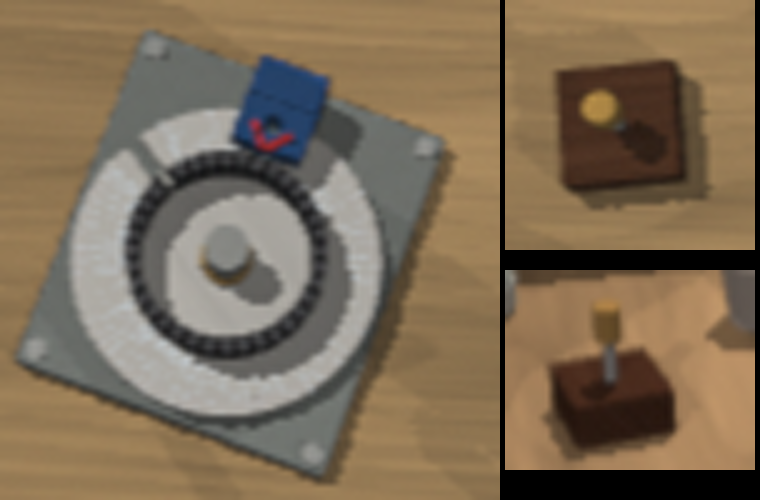

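The zoom shows the notch at about (265,210) and the guide hole at about (290,202). The pointer tip is near (289,207) and the pin head near (179,226). Now I'll fit these numerically.

```bash
cat > meas.py <<'E'
from h import *
t=np.load('pics/top0.npy');s=np.load('pics/side0.npy')
d=vision.camera('top');Kt,Et=np.array(d['camera_matrix']),np.array(d['extrinsics'])
d=vision.camera('side');Ks,Es=np.array(d['camera_matrix']),np.array(d['extrinsics'])
def rect(img,K,E,z,x0,x1,y0,y1,px=2):
    A=np.array([[x0,y0],[x1,y0],[x1,y1],[x0,y1]],float)
    src=np.float32([proj(K,E,[*p,z]) for p in A])
    return src
E
python3 - <<'E'
from meas import *
hsv=cv2.cvtColor(t,cv2.COLOR_RGB2HSV)
# flange: edge points of bright low-sat region
m=((hsv[...,2]>150)&(hsv[...,1]<50)).astype(np.uint8); w=np.zeros_like(m); w[195:270,245:318]=m[195:270,245:318]
c=max(cv2.findContours(w,0,cv2.CHAIN_APPROX_NONE)[0],key=len)[:,0].astype(float)
P=np.array([onz(Kt,Et,u,v,36)[:2] for u,v in c])
x=np.array([onz(Kt,Et,280,229,36)[0],onz(Kt,Et,280,229,36)[1]]);from scipy.optimize import least_squares
f=least_squares(lambda q:np.hypot(*(P-q[:2]).T)-q[2],[*x,84],loss='soft_l1',f_scale=1.)
print('flange',f.x); C0=f.x[:2]
# rim black ring at z70
m=(hsv[...,2]<60).astype(np.uint8); w=np.zeros_like(m); w[200:255,255:306]=m[200:255,255:306]
pts=np.argwhere(w)[:,::-1]; Q=np.array([onz(Kt,Et,u,v,70)[:2] for u,v in pts]); f=least_squares(lambda q:np.hypot(*(Q-q[:2]).T)-q[2],[*x,50],loss='soft_l1',f_scale=2);print('rim',f.x)
g=lambda x,y:(235+(x+.5)/5-.5,178+(y+.5)/5-.5)
ax=onz(Kt,Et,*g(228,242),80);print('axletop',ax)
for C in(C0,f.x[:2]):
  for nm,p,z in(('hole',(275,124),72),('ptr',(268,151),74),('notch',(140,150),36),('bluectr',None,72)):
    q=onz(Kt,Et,*(g(*p) if p else (291.27,198.56)),z)
    v=q[:2]-C;print(nm,q.round(1),np.hypot(*v).round(1),np.arctan2(v[1],v[0]).round(3))
g2=lambda x,y:(160+(x-505+.5)/5-.5,205+(y+.5)/5-.5)
print('head',onz(Kt,Et,*g2(599,107),80))
print('stand',np.mean([onz(Kt,Et,*g2(*p),30) for p in((556,72),(676,60),(684,180),(568,188))],0))
g3=lambda x,y:(225+(x-505+.5)/5-.5,160+(y-270+.5)/5-.5)
print('side head top',onz(Ks,Es,*g3(606,305),80),'shank entry',onz(Ks,Es,*g3(610,380),30))
# side blue
h2=cv2.cvtColor(s,cv2.COLOR_RGB2HSV)
print('side head z68',onz(Ks,Es,*g3(606,322),68))
x0,y0=215,190
cv2.imwrite('pics/z1.png',cv2.resize(s[190:265,215:320][:,:,::-1],None,fx=7,fy=7,interpolation=cv2.INTER_CUBIC))
E
```

```text
flange [514.70345312  22.2361917   79.07530031]
rim [512.68779977  20.28607532  49.52927605]
axletop [518.94390879  20.31200403  80.        ]
hole [585.3  -1.4  72. ] 74.4 -0.323
ptr [570.    1.6  74. ] 59.0 -0.357
notch [574.7  71.1  36. ] 77.4 0.683
bluectr [596.   -5.4  72. ] 85.8 -0.327
hole [585.3  -1.4  72. ] 75.8 -0.29
ptr [570.    1.6  74. ] 60.3 -0.315
notch [574.7  71.1  36. ] 80.2 0.686
bluectr [596.   -5.4  72. ] 87.2 -0.299
head [504.97725336 286.96078607  80.        ]
stand [503.7682411  284.45930258  30.        ]
side head top [505.02115479 284.82036487  80.        ] shank entry [504.11221763 280.81422144  30.        ]
side head z68 [504.44326887 285.70522739  68.        ]
```

View pics/z1.png

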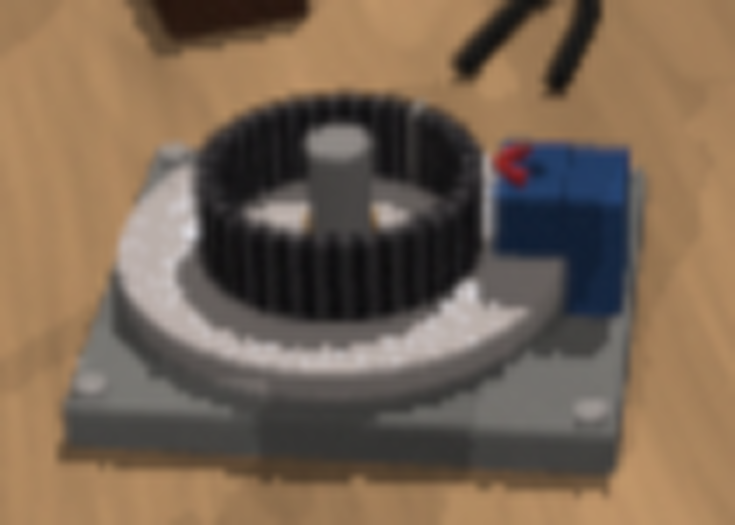

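```bash
python3 - <<'E'
from meas import *
g=lambda x,y:(235+(x+.5)/5-.5,178+(y+.5)/5-.5)
gs=lambda x,y:(215+(x+.5)/7-.5,190+(y+.5)/7-.5)
for nm,p,z in(('axle',(228,246),80),('flangeL',(70,262),36),('R',(386,262),36),('T',(228,107),36),('B',(228,417),36),('rimL',(126,255),70),('rimR',(328,255),70),('rimT',(227,151),70),('rimB',(227,358),70),
  ('blue0',(263,57),72),('blue1',(329,76),72),('blue2',(300,163),72),('blue3',(235,137),72),('plate',(147,30),20),('plate',(446,150),20),('plate',(330,478),20),('plate',(18,358),20)): print(nm,onz(Kt,Et,*g(*p),z).round(1)[:2])
for nm,p,z in(('axle',(338,143),80),('hole',(540,168),72),('ptr',(497,163),74),('mark',(415,108),70),('rimL',(196,185),70),('rimR',(484,185),70),('rimB',(340,240),70),('rimT',(340,95),70),('b0',(500,140),72),('b1',(628,150),72),('b2',(628,205),72),('b3',(497,190),72)): print('side',nm,onz(Ks,Es,*gs(*p),z).round(1)[:2])
E
```

```text
axle [516.8  20.2]
flangeL [510.9 105.3]
R [519.9 -65.6]
T [601.3  24.3]
B [431.6  15.6]
rimL [510.9  73.8]
rimR [516.4 -32.8]
rimT [569.7  23.4]
rimB [459.1  17.7]
blue0 [621.7   6.8]
blue1 [613.1 -29. ]
blue2 [564.8 -15.7]
blue3 [577.1  19.5]
plate [646.5  71.9]
plate [586.9 -97.2]
plate [403.3 -41. ]
plate [459.3 131.3]
side axle [516.4  18.8]
side hole [587.8  -2.4]
side ptr [572.5   1.4]
side mark [551.7  53.7]
side rimL [462.9  17.6]
side rimR [566.   -6.2]
side rimB [508.4 -30.6]
side rimT [525.4  69.8]
side b0 [577.7  20.2]
side b1 [622.4   2.6]
side b2 [613.1 -34.1]
side b3 [569.2 -13.7]
```

```bash
R='"delta_rot"'; 
python3 -m pendant '[{"translation":[0,0,0],"delta_rot":[0,0,-0.14],"jaw":50},{"translation":[0,0,0],"delta_rot":[0,0,-0.14],"jaw":50},{"translation":[0,0,0],"delta_rot":[0,0,-0.14],"jaw":50},{"translation":[0,0,0],"delta_rot":[0,0,-0.14],"jaw":50},{"translation":[0,0,0],"delta_rot":[0,0,-0.14],"jaw":50}]' >/dev/null
python3 -m pendant '[{"translation":[0,0,0],"delta_rot":[0,0,-0.117],"jaw":50},{"translation":[0,0,0],"delta_rot":[0,0,-0.1],"jaw":50},{"translation":[20,0,0],"delta_rot":[0,0,0],"jaw":50},{"translation":[40,0,0],"delta_rot":[0,0,0],"jaw":50},{"translation":[40,0,0],"delta_rot":[0,0,0],"jaw":50}]'
python3 -m pendant '[{"translation":[40,0,0],"delta_rot":[0,0,0],"jaw":50},{"translation":[40,0,0],"delta_rot":[0,0,0],"jaw":50},{"translation":[40,0,0],"delta_rot":[0,0,0],"jaw":50},{"translation":[40,0,0],"delta_rot":[0,0,0],"jaw":50},{"translation":[40,0,0],"delta_rot":[0,0,0],"jaw":50}]'
python3 -c "
from h import *
s,r=st();print(s['clock'],s['tcp_pos'],r.round(3),s['joint_pos'].round(2)); print(r.T@(np.array([504.5,285.5,150])-s['tcp_pos']))"
```

```text
clock: 1.3
tcp_pos: [228.4, -443.4, 231.0]
orientation: [0.0, 0.806, 0.593, 0.0]
contact_force: [0.1, -0.1, 0.7]
grip_width: 49.8
clock: 1.8
tcp_pos: [287.8, -251.6, 231.4]
orientation: [0.0, 0.805, 0.593, 0.0]
contact_force: [1.3, -0.4, -0.2]
grip_width: 49.8
1.8 [ 287.81002124 -251.56176247  231.38387683] [[ 0.297  0.955  0.001]
 [ 0.955 -0.297 -0.   ]
 [-0.     0.001 -1.   ]] [-0.88 -0.01 -0.4   1.18  0.    0.99]
[577.19717946  47.34843875  81.33117714]
```

```bash
cd .;
python3 -m pendant '[{"translation":[44,4,0],"delta_rot":[0,0,0],"jaw":50},{"translation":[44,4,0],"delta_rot":[0,0,0],"jaw":50},{"translation":[44,4,0],"delta_rot":[0,0,0],"jaw":50},{"translation":[44,4,0],"delta_rot":[0,0,0],"jaw":50},{"translation":[44,4,0],"delta_rot":[0,0,0],"jaw":50}]' >/dev/null
python3 -m pendant '[{"translation":[44,4,0],"delta_rot":[0,0,0],"jaw":50},{"translation":[44,4,0],"delta_rot":[0,0,0],"jaw":50},{"translation":[44,4,0],"delta_rot":[0,0,0],"jaw":50},{"translation":[44,4,0],"delta_rot":[0,0,0],"jaw":50},{"translation":[44,4,0],"delta_rot":[0,0,0],"jaw":50}]' >/dev/null
python3 -m pendant '[{"translation":[44,4,10],"delta_rot":[0,0,0],"jaw":50},{"translation":[40,3,20],"delta_rot":[0,0,0],"jaw":50},{"translation":[20,0,20],"delta_rot":[0,0,0],"jaw":50},{"translation":[10,0,20],"delta_rot":[0,0,0],"jaw":50},{"translation":[0,0,10],"delta_rot":[0,0,0],"jaw":50}]' 
python3 -c "
from h import *
s,r=st();print(s['clock'],s['tcp_pos'],s['joint_pos'].round(2)); print(r.T@(np.array([504.5,285.5,49])-s['tcp_pos']))
for n in('top','side'):
  t,K,E=shot(n); u,v=proj(K,E,[504.5,285.5,80]).astype(int); print(u,v)
  cv2.imwrite('pics/a_%s.png'%n,cv2.resize(t[v-50:v+50,u-35:u+35][:,:,::-1],None,fx=5,fy=5,interpolation=cv2.INTER_CUBIC))
a=cv2.imread('pics/a_top.png');b=cv2.imread('pics/a_side.png');cv2.imwrite('pics/a.png',np.hstack([a,b]))
"
```

```text
clock: 3.3
tcp_pos: [496.0, 263.0, 149.1]
orientation: [-0.0, 0.805, 0.594, -0.001]
contact_force: [0.0, 0.1, -0.1]
grip_width: 50.1
3.3 [495.98457755 262.97601596 149.14576955] [ 0.37  0.39 -0.12  1.07  0.    2.24]
[ 24.18474029   1.70341895 100.10601449]
178 226
244 166
```

View pics/a.png

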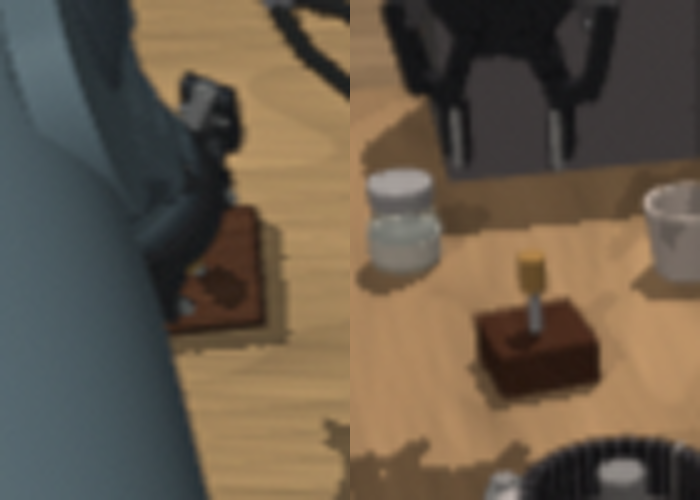

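The top-view half shows the arm hiding most of the stand. In the side-view half the fingers stand above and behind the pin, whose head is at crop (531,270). Nothing is in the way, so I'll finish the approach and close.

```bash
cd .;
python3 -m pendant '[{"translation":[12,0.9,10],"delta_rot":[0,0,0],"jaw":50},{"translation":[12,0.8,20],"delta_rot":[0,0,0],"jaw":50},{"translation":[0,0,20],"delta_rot":[0,0,0],"jaw":50},{"translation":[0,0,20],"delta_rot":[0,0,0],"jaw":50},{"translation":[0,0,0],"delta_rot":[0,0,0],"jaw":40}]' 
python3 -m pendant '[{"translation":[0,0,15],"delta_rot":[0,0,0],"jaw":40},{"translation":[0,0,15],"delta_rot":[0,0,0],"jaw":35},{"translation":[0,0,0],"delta_rot":[0,0,0],"jaw":30},{"translation":[0,0,0],"delta_rot":[0,0,0],"jaw":26},{"translation":[0,0,0],"delta_rot":[0,0,0],"jaw":22}]' 
python3 -c "
from h import *
s,r=st();print(s['clock'],s['tcp_pos']); print(r.T@(np.array([504.5,285.5,49])-s['tcp_pos']))
t,K,E=shot('side'); u,v=proj(K,E,[504.5,285.5,80]).astype(int); print(u,v)
cv2.imwrite('pics/b.png',cv2.resize(t[v-30:v+40,u-35:u+35][:,:,::-1],None,fx=8,fy=8,interpolation=cv2.INTER_CUBIC))
"
```

```text
clock: 3.9
tcp_pos: [504.2, 283.7, 79.3]
orientation: [-0.0, 0.805, 0.593, -0.002]
contact_force: [-1.0, -1.0, -0.4]
grip_width: 40.1
clock: 4.4
tcp_pos: [506.7, 284.9, 52.9]
orientation: [0.0, 0.805, 0.593, 0.001]
contact_force: [0.4, -0.3, 0.1]
grip_width: 22.0
4.4 [506.67095796 284.86950187  52.8565629 ]
[-0.04812295 -2.26781113  3.85206187]
244 166
```

View pics/b.png

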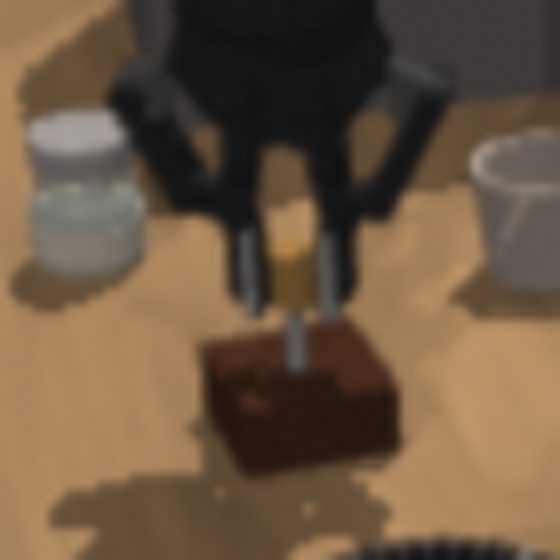

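The fingers straddle the head centrally: head at x≈292, inner finger faces at 265 and 317. I'll close now.

```bash
cd .;
python3 -m pendant '[{"translation":[0,0,1],"delta_rot":[0,0,0],"jaw":20},{"translation":[0,0,1],"delta_rot":[0,0,0],"jaw":18},{"translation":[0,0,0],"delta_rot":[0,0,0],"jaw":15},{"translation":[0,0,0],"delta_rot":[0,0,0],"jaw":12},{"translation":[0,0,0],"delta_rot":[0,0,0],"jaw":12}]' 
python3 -m pendant '[{"translation":[0,0,-2],"delta_rot":[0,0,0],"jaw":12},{"translation":[0,0,-5],"delta_rot":[0,0,0],"jaw":12},{"translation":[0,0,-10],"delta_rot":[0,0,0],"jaw":12},{"translation":[0,0,-15],"delta_rot":[0,0,0],"jaw":12},{"translation":[0,0,-20],"delta_rot":[0,0,0],"jaw":12}]' 
python3 -m pendant '[{"translation":[0,0,-20],"delta_rot":[0,0,0],"jaw":12},{"translation":[0,0,-5],"delta_rot":[0,0,0],"jaw":12},{"translation":[0,0,0],"delta_rot":[0,0,0],"jaw":12},{"translation":[0,0,0],"delta_rot":[0,0,0],"jaw":12},{"translation":[0,0,0],"delta_rot":[0,0,0],"jaw":12}]' 
python3 -c "
from h import *
s,r=st();print(s['clock'],s['tcp_pos'],r.round(3)); print(r.T@(np.array([584.,-1.2,125])-s['tcp_pos']))
"
```

```text
clock: 4.95
tcp_pos: [506.0, 284.7, 49.9]
orientation: [0.0, 0.805, 0.593, 0.001]
contact_force: [-0.9, -0.3, 5.3]
grip_width: 16.0
clock: 5.45
tcp_pos: [504.2, 283.9, 101.3]
orientation: [-0.0, 0.805, 0.593, -0.002]
contact_force: [0.3, 0.1, -0.4]
grip_width: 16.5
clock: 5.95
tcp_pos: [504.6, 284.1, 125.0]
orientation: [-0.0, 0.805, 0.593, -0.001]
contact_force: [0.3, -0.6, -0.9]
grip_width: 16.2
5.95 [504.56185219 284.0572864  125.02332677] [[ 0.296  0.955 -0.002]
 [ 0.955 -0.297 -0.001]
 [-0.002 -0.002 -1.   ]]
[-2.48876409e+02  1.60445165e+02  1.45909505e-01]
```

```bash
cd .;
python3 -m pendant '[{"translation":[-15,10,-5],"delta_rot":[0,0,0],"jaw":12},{"translation":[-30,20,-5],"delta_rot":[0,0,0],"jaw":12},{"translation":[-40,26,0],"delta_rot":[0,0,0],"jaw":12},{"translation":[-40,26,0],"delta_rot":[0,0,0],"jaw":12},{"translation":[-40,26,0],"delta_rot":[0,0,0],"jaw":12}]' 
python3 -m pendant '[{"translation":[-40,26,0],"delta_rot":[0,0,0],"jaw":12},{"translation":[-29,18,0],"delta_rot":[0,0,0],"jaw":12},{"translation":[-15,8,0],"delta_rot":[0,0,0],"jaw":12},{"translation":[0,0,0],"delta_rot":[0,0,0],"jaw":12},{"translation":[0,0,0],"delta_rot":[0,0,0],"jaw":12}]' 
python3 -c "
from h import *
s,r=st();print(s['clock'],s['tcp_pos']); print(r.T@(np.array([584.,-1.2,125])-s['tcp_pos']))
t,K,E=shot('side'); p=s['tcp_pos']; u,v=proj(K,E,[584,-1,72]).astype(int); print(u,v,proj(K,E,p+[0,0,-44]))
a=cv2.resize(t[v-45:v+30,u-40:u+35][:,:,::-1],None,fx=8,fy=8,interpolation=cv2.INTER_CUBIC)
cv2.imwrite('pics/c.png',a)
t,K,E=shot('top'); cv2.imwrite('pics/ctop.png',t[:,:,::-1])
"
```

```text
clock: 6.45
tcp_pos: [559.3, 93.3, 135.3]
orientation: [-0.0, 0.805, 0.593, -0.001]
contact_force: [1.1, 0.1, -0.2]
grip_width: 16.1
clock: 6.95
tcp_pos: [583.8, 0.0, 135.6]
orientation: [-0.001, 0.805, 0.593, -0.0]
contact_force: [0.0, 1.0, -0.8]
grip_width: 16.3
6.95 [5.83758694e+02 2.75833658e-02 1.35649775e+02]
[-1.10650516  0.6131611  10.64812572]
290 213 [289.92926404 206.73506164]
```

View pics/c.png

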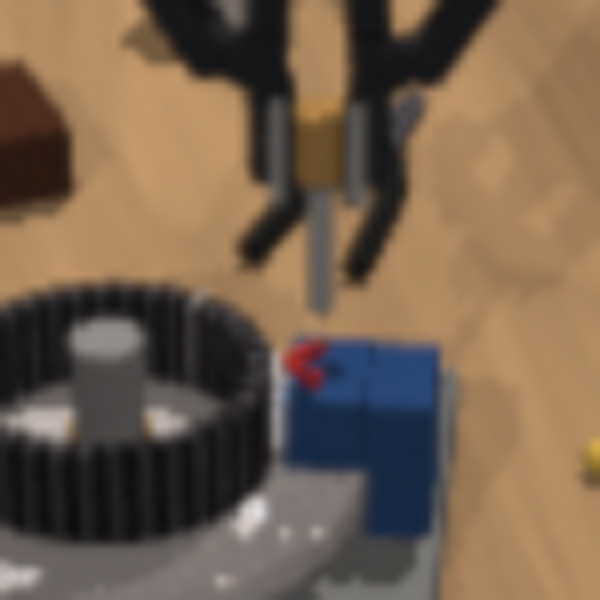

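The pin hangs upright with its foot at crop (319,308), just above the blue block. The hole is near (338,372). The calibrated projection of the foot agrees with the picture to 0.5 px. I'll lower to just above the mouth, then feel downwards.

```bash
cd .;
python3 -m pendant '[{"translation":[-0.5,0.4,3],"delta_rot":[0,0,0],"jaw":12},{"translation":[-0.5,0.4,5],"delta_rot":[0,0,0],"jaw":12},{"translation":[0,0,5],"delta_rot":[0,0,0],"jaw":12},{"translation":[0,0,3],"delta_rot":[0,0,0],"jaw":12},{"translation":[0,0,0],"delta_rot":[0,0,0],"jaw":12}]' 
python3 -m pendant '[{"translation":[0,0,1],"delta_rot":[0,0,0],"jaw":12},{"translation":[0,0,1],"delta_rot":[0,0,0],"jaw":12},{"translation":[0,0,0],"delta_rot":[0,0,0],"jaw":12},{"translation":[0,0,0],"delta_rot":[0,0,0],"jaw":12},{"translation":[0,0,0],"delta_rot":[0,0,0],"jaw":12}]' 
python3 -m pendant '[{"translation":[0,0,1],"delta_rot":[0,0,0],"jaw":12},{"translation":[0,0,0.5],"delta_rot":[0,0,0],"jaw":12},{"translation":[0,0,0],"delta_rot":[0,0,0],"jaw":12},{"translation":[0,0,0],"delta_rot":[0,0,0],"jaw":12},{"translation":[0,0,0],"delta_rot":[0,0,0],"jaw":12}]' 
python3 -c "
from h import *
s,r=st();print(s['contact_force'],s['ft_torque'],r.T@s['contact_force'])"
```

```text
clock: 7.55
tcp_pos: [584.3, -1.8, 119.4]
orientation: [-0.0, 0.805, 0.593, -0.001]
contact_force: [-0.0, 0.5, 0.4]
grip_width: 16.3
clock: 8.05
tcp_pos: [585.0, -2.0, 118.4]
orientation: [0.0, 0.805, 0.593, 0.0]
contact_force: [-0.3, -0.2, 0.2]
grip_width: 16.1
clock: 8.55
tcp_pos: [585.0, -2.0, 116.8]
orientation: [0.0, 0.805, 0.593, -0.0]
contact_force: [-0.6, 0.2, -0.9]
grip_width: 16.1
[-0.58888074  0.1767373  -0.86344946] [0.02890294 0.00628919 0.02358322] [-0.00571911 -0.61483124  0.86343002]
```

```bash
cd .;
python3 -m pendant '[{"translation":[0,0,1],"delta_rot":[0,0,0],"jaw":12},{"translation":[0,0,0.5],"delta_rot":[0,0,0],"jaw":12},{"translation":[0,0,0],"delta_rot":[0,0,0],"jaw":12},{"translation":[0,0,0],"delta_rot":[0,0,0],"jaw":12},{"translation":[0,0,0],"delta_rot":[0,0,0],"jaw":12}]' 
python3 -m pendant '[{"translation":[0,0,1],"delta_rot":[0,0,0],"jaw":12},{"translation":[0,0,0],"delta_rot":[0,0,0],"jaw":12},{"translation":[0,0,0],"delta_rot":[0,0,0],"jaw":12},{"translation":[0,0,0],"delta_rot":[0,0,0],"jaw":12},{"translation":[0,0,0],"delta_rot":[0,0,0],"jaw":12}]' 
python3 -c "
from h import *
s,r=st();print(s['tcp_pos'],s['ft_torque'],r.T@s['contact_force'])"
```

```text
clock: 9.05
tcp_pos: [585.0, -2.0, 115.3]
orientation: [0.0, 0.805, 0.593, 0.0]
contact_force: [-0.3, -0.1, 0.0]
grip_width: 15.9
clock: 9.55
tcp_pos: [585.0, -2.0, 114.3]
orientation: [0.0, 0.805, 0.593, -0.0]
contact_force: [0.9, -0.3, -0.0]
grip_width: 15.9
[584.9704117   -1.98510078 114.27390046] [-0.10570655 -0.03577267 -0.02480352] [-0.04720513  0.91492717  0.02879415]
```

```bash
cd .;
python3 -m pendant '[{"translation":[0,0,1],"delta_rot":[0,0,0],"jaw":12},{"translation":[0,0,0],"delta_rot":[0,0,0],"jaw":12},{"translation":[0,0,0],"delta_rot":[0,0,0],"jaw":12},{"translation":[0,0,0],"delta_rot":[0,0,0],"jaw":12},{"translation":[0,0,0],"delta_rot":[0,0,0],"jaw":12}]' 
python3 -c "
from h import *
s,r=st();print(s['tcp_pos'],s['ft_torque'],r.T@s['contact_force'])"
python3 -m pendant '[{"translation":[0,0,1],"delta_rot":[0,0,0],"jaw":12},{"translation":[0,0,0],"delta_rot":[0,0,0],"jaw":12},{"translation":[0,0,0],"delta_rot":[0,0,0],"jaw":12},{"translation":[0,0,0],"delta_rot":[0,0,0],"jaw":12},{"translation":[0,0,0],"delta_rot":[0,0,0],"jaw":12}]' 
python3 -c "
from h import *
s,r=st();print(s['tcp_pos'],s['ft_torque'],r.T@s['contact_force'])"
```

```text
clock: 10.05
tcp_pos: [585.1, -2.1, 113.4]
orientation: [0.0, 0.805, 0.593, 0.0]
contact_force: [0.7, -0.1, 0.2]
grip_width: 16.1
[585.10616943  -2.05460072 113.36664045] [-0.14765474 -0.17882148 -0.00577258] [ 0.11614605  0.70799288 -0.23438719]
clock: 10.55
tcp_pos: [585.2, -2.1, 112.4]
orientation: [0.0, 0.805, 0.593, 0.0]
contact_force: [2.0, -1.8, -0.4]
grip_width: 16.3
[585.19475789  -2.12028361 112.35795339] [-0.37868001 -0.39105862  0.04317974] [-1.15774675  2.49040769  0.40738198]
```

```bash
cd .;
python3 -m pendant '[{"translation":[-0.3,0.6,0],"delta_rot":[0,0,0],"jaw":12},{"translation":[0,0,1],"delta_rot":[0,0,0],"jaw":12},{"translation":[0,0,0],"delta_rot":[0,0,0],"jaw":12},{"translation":[0,0,0],"delta_rot":[0,0,0],"jaw":12},{"translation":[0,0,0],"delta_rot":[0,0,0],"jaw":12}]' 
python3 -c "
from h import *
s,r=st();print(s['tcp_pos'],s['ft_torque'],r.T@s['contact_force'])"
python3 -m pendant '[{"translation":[0,0,1],"delta_rot":[0,0,0],"jaw":12},{"translation":[0,0,1],"delta_rot":[0,0,0],"jaw":12},{"translation":[0,0,0],"delta_rot":[0,0,0],"jaw":12},{"translation":[0,0,0],"delta_rot":[0,0,0],"jaw":12},{"translation":[0,0,0],"delta_rot":[0,0,0],"jaw":12}]' 
python3 -c "
from h import *
s,r=st();print(s['tcp_pos'],s['ft_torque'],r.T@s['contact_force'])"
```

```text
clock: 11.05
tcp_pos: [585.3, -2.4, 111.1]
orientation: [-0.0, 0.805, 0.593, -0.0]
contact_force: [0.2, -0.4, -1.0]
grip_width: 16.2
[585.30787734  -2.40022507 111.14371153] [-0.25780035 -0.22568254  0.03715924] [-0.32921048  0.3091158   1.00467386]
clock: 11.55
tcp_pos: [585.4, -2.4, 109.2]
orientation: [-0.0, 0.805, 0.593, -0.0]
contact_force: [1.2, -1.1, -0.9]
grip_width: 16.1
[585.37962883  -2.44455976 109.15058895] [-0.25925446 -0.17735144 -0.03451074] [-0.72240099  1.53296051  0.94771665]
```

```bash
cd .;
python3 -m pendant '[{"translation":[-0.2,0.4,2],"delta_rot":[0,0,0],"jaw":12},{"translation":[0,0,2],"delta_rot":[0,0,0],"jaw":12},{"translation":[0,0,2],"delta_rot":[0,0,0],"jaw":12},{"translation":[0,0,2],"delta_rot":[0,0,0],"jaw":12},{"translation":[0,0,0],"delta_rot":[0,0,0],"jaw":12}]' 
python3 -c "
from h import *
s,r=st();print(s['tcp_pos'],s['ft_torque'],r.T@s['contact_force'])"
python3 -m pendant '[{"translation":[0,0,2],"delta_rot":[0,0,0],"jaw":12},{"translation":[0,0,2],"delta_rot":[0,0,0],"jaw":12},{"translation":[0,0,2],"delta_rot":[0,0,0],"jaw":12},{"translation":[0,0,2],"delta_rot":[0,0,0],"jaw":12},{"translation":[0,0,0],"delta_rot":[0,0,0],"jaw":12}]' 
python3 -c "
from h import *
s,r=st();print(s['tcp_pos'],s['ft_torque'],r.T@s['contact_force'])"
```

```text
clock: 12.05
tcp_pos: [585.5, -2.6, 100.8]
orientation: [-0.0, 0.805, 0.593, -0.0]
contact_force: [0.1, -0.9, -0.1]
grip_width: 16.3
[585.45713747  -2.6344998  100.81939207] [-0.09810642 -0.04427272 -0.0405696 ] [-0.78120783  0.39167172  0.11050214]
clock: 12.55
tcp_pos: [585.5, -2.7, 92.9]
orientation: [-0.0, 0.805, 0.593, -0.0]
contact_force: [0.1, -0.9, -1.4]
grip_width: 16.2
[585.50370504  -2.7157663   92.86885716] [-0.00721049  0.02594093 -0.00061548] [-0.79887299  0.38429915  1.38088966]
```

```bash
cd .;
python3 -m pendant '[{"translation":[-0.2,0,2],"delta_rot":[0,0,0],"jaw":12},{"translation":[0,0,2],"delta_rot":[0,0,0],"jaw":12},{"translation":[0,0,2],"delta_rot":[0,0,0],"jaw":12},{"translation":[0,0,2],"delta_rot":[0,0,0],"jaw":12},{"translation":[0,0,0],"delta_rot":[0,0,0],"jaw":12}]' 
python3 -m pendant '[{"translation":[0,0,1],"delta_rot":[0,0,0],"jaw":12},{"translation":[0,0,1],"delta_rot":[0,0,0],"jaw":12},{"translation":[0,0,0.5],"delta_rot":[0,0,0],"jaw":12},{"translation":[0,0,0],"delta_rot":[0,0,0],"jaw":12},{"translation":[0,0,0],"delta_rot":[0,0,0],"jaw":12}]' 
python3 -c "
from h import *
s,r=st();print(s['tcp_pos'],s['ft_torque'],r.T@s['contact_force'])"
```

```text
clock: 13.05
tcp_pos: [585.4, -2.9, 84.9]
orientation: [-0.0, 0.805, 0.593, -0.0]
contact_force: [-0.3, 0.5, -0.2]
grip_width: 16.3
clock: 13.55
tcp_pos: [585.7, -2.9, 82.8]
orientation: [0.0, 0.805, 0.593, 0.0]
contact_force: [-0.0, -0.5, 0.3]
grip_width: 16.4
[585.7445712   -2.94149918  82.83910711] [ 0.01607522 -0.00355356  0.03205812] [-0.50861716  0.15296013 -0.28438431]
```

```bash
cd .;
python3 -m pendant '[{"translation":[0,0,0.7],"delta_rot":[0,0,0],"jaw":12},{"translation":[0,0,0.5],"delta_rot":[0,0,0],"jaw":12},{"translation":[0,0,0],"delta_rot":[0,0,0],"jaw":18},{"translation":[0,0,0],"delta_rot":[0,0,0],"jaw":22},{"translation":[0,0,0],"delta_rot":[0,0,0],"jaw":30}]' 
python3 -m pendant '[{"translation":[0,0,0],"delta_rot":[0,0,0],"jaw":40},{"translation":[0,0,-4],"delta_rot":[0,0,0],"jaw":40},{"translation":[0,0,-10],"delta_rot":[0,0,0],"jaw":40},{"translation":[0,0,-15],"delta_rot":[0,0,0],"jaw":40},{"translation":[0,0,-15],"delta_rot":[0,0,0],"jaw":40}]' 
python3 -c "
from h import *
t,K,E=shot('side'); u,v=proj(K,E,[584,-1,72]).astype(int)
a=cv2.resize(t[v-45:v+30,u-50:u+35][:,:,::-1],None,fx=8,fy=8,interpolation=cv2.INTER_CUBIC)
cv2.imwrite('pics/d.png',a)
"
```

```text
clock: 14.05
tcp_pos: [585.8, -3.0, 81.7]
orientation: [0.0, 0.805, 0.593, 0.0]
contact_force: [-0.4, -0.4, -0.0]
grip_width: 30.1
clock: 14.55
tcp_pos: [585.8, -2.9, 126.8]
orientation: [0.0, 0.805, 0.593, 0.0]
contact_force: [0.3, 0.3, -0.6]
grip_width: 39.9
```

View pics/d.png

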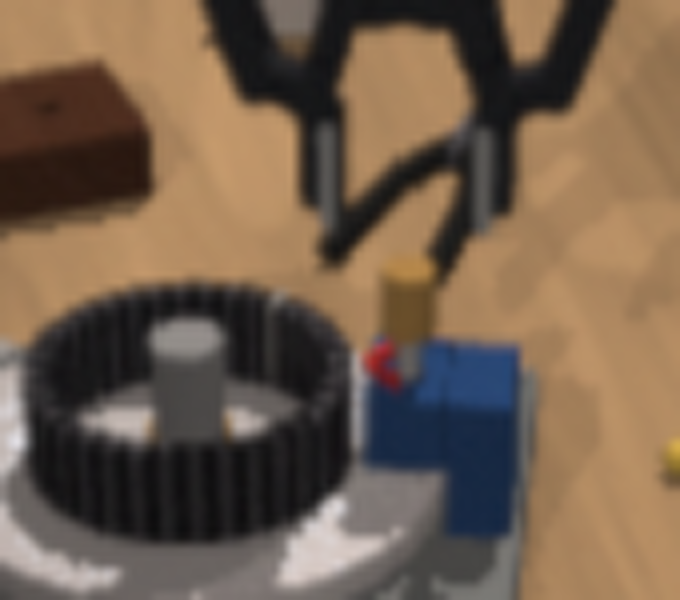

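The pin stands free in the guide: head at crop (408,300) with shank still showing above the block, so it is waiting. The gripper is clear. Now to the rim.

```bash
cd .;
cat > chk.py <<'E'
from h import *
def head():
    t,K,E=shot('side'); h=cv2.cvtColor(t,cv2.COLOR_RGB2HSV).astype(int)
    a=proj(K,E,[585.5,-2.8,98]);b=proj(K,E,[585.5,-2.8,84])
    u0,v0=int(a[0])-6,int(a[1])-9
    w=h[v0:v0+26,u0:u0+12]; bl=((abs(w[...,0]-112)<18)&(w[...,1]>90))
    m=(abs(w[...,0]-20)<6)&(w[...,1]>140)
    v,u=np.nonzero(m); return len(v),u.mean()+u0,v.mean()+v0,a.round(1),b.round(1)
if __name__=='__main__':
    s,r=st();print('head',*head(),'F',(r.T@s['contact_force']).round(1),'Tz',s['ft_torque'].round(2))
E
python3 -m pendant '[{"translation":[-4,-15,0],"delta_rot":[0,0,0],"jaw":40},{"translation":[-6,-32,0],"delta_rot":[0,0,0],"jaw":40},{"translation":[-6,-34,0],"delta_rot":[0,0,0],"jaw":30},{"translation":[-6,-26,0],"delta_rot":[0,0,0],"jaw":30},{"translation":[-2,-8,0],"delta_rot":[0,0,0],"jaw":24}]' 
python3 -m pendant '[{"translation":[0,0,0],"delta_rot":[0,0,-0.125],"jaw":24},{"translation":[0,0,0],"delta_rot":[0,0,-0.125],"jaw":24},{"translation":[0,0,0],"delta_rot":[0,0,-0.125],"jaw":24},{"translation":[0,0,0],"delta_rot":[0,0,-0.125],"jaw":24},{"translation":[0,0,0],"delta_rot":[0,0,0],"jaw":24}]' 
python3 chk.py
python3 -c "
from h import *
s,r=st();print(s['tcp_pos'],r.round(3),s['joint_pos'].round(2)); print(r.T@(np.array([469.3,8.3,42])-s['tcp_pos']))
"
```

```text
clock: 15.1
tcp_pos: [465.8, 8.7, 125.6]
orientation: [-0.001, 0.805, 0.593, -0.001]
contact_force: [-0.2, -0.2, -0.3]
grip_width: 23.9
clock: 15.6
tcp_pos: [470.0, 8.1, 126.1]
orientation: [0.001, 0.633, 0.774, 0.0]
contact_force: [0.4, 0.2, 0.1]
grip_width: 23.7
head 59 290.66101694915255 204.32203389830508 [290.8 205.1] [290.8 209.8] F [ 0.1  0.5 -0.1] Tz [ 0.04  0.05 -0.04]
[469.82923822   8.05632046 125.96740857] [[-0.195  0.981  0.001]
 [ 0.981  0.195 -0.   ]
 [-0.001  0.001 -1.   ]] [-0.12  0.23 -0.41  0.93 -0.    1.26]
[ 0.38773387 -0.58435684 83.96650144]
```

```bash
cd .;
python3 -m pendant '[{"translation":[0,0,15],"delta_rot":[0,0,0],"jaw":24},{"translation":[0,0,20],"delta_rot":[0,0,0],"jaw":24},{"translation":[0,0,15],"delta_rot":[0,0,0],"jaw":24},{"translation":[0,0,10],"delta_rot":[0,0,0],"jaw":24},{"translation":[0,0,0],"delta_rot":[0,0,0],"jaw":24}]' 
python3 -m pendant '[{"translation":[0,0,8],"delta_rot":[0,0,0],"jaw":24},{"translation":[0,0,8],"delta_rot":[0,0,0],"jaw":24},{"translation":[0,0,4],"delta_rot":[0,0,0],"jaw":22},{"translation":[0,0,2],"delta_rot":[0,0,0],"jaw":20},{"translation":[0,0,0],"delta_rot":[0,0,0],"jaw":18}]' 
python3 -c "
from h import *
s,r=st();print(s['tcp_pos'])
t,K,E=shot('side'); u,v=proj(K,E,[500,10,72]).astype(int)
a=cv2.resize(t[v-45:v+30,u-50:u+50][:,:,::-1],None,fx=8,fy=8,interpolation=cv2.INTER_CUBIC)
cv2.imwrite('pics/e.png',a)
"
```

```text
clock: 16.15
tcp_pos: [467.9, 8.3, 64.5]
orientation: [-0.001, 0.634, 0.773, -0.001]
contact_force: [0.0, -0.7, 0.1]
grip_width: 24.1
clock: 16.65
tcp_pos: [468.6, 8.3, 43.4]
orientation: [-0.0, 0.633, 0.774, -0.0]
contact_force: [0.4, 0.6, -0.3]
grip_width: 18.0
[468.56233403   8.27574243  43.3693407 ]
```

View pics/e.png

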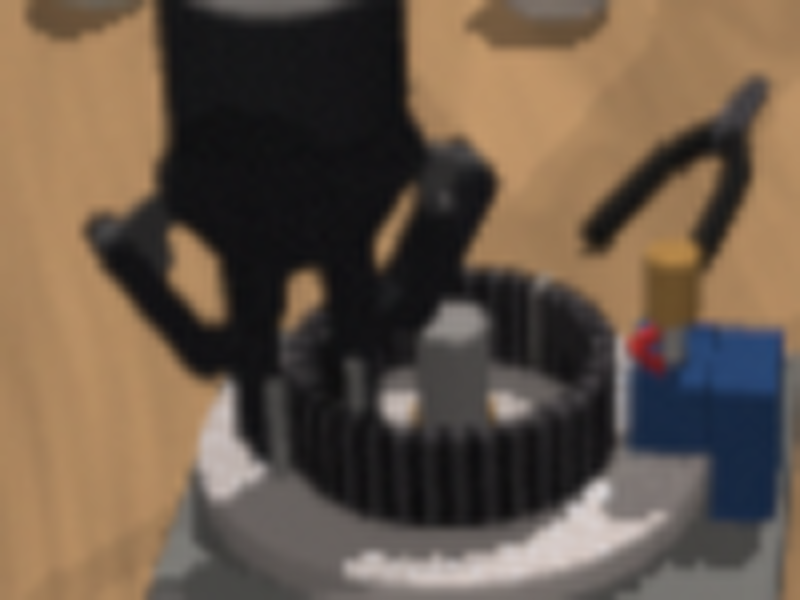

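The fingers straddle the rim wall, one on each side at crop x≈275 and 355. The pin is still waiting, with its head at (672,285). I'll close on the rim.

```bash
cd .;
python3 -m pendant '[{"translation":[0,0,0],"delta_rot":[0,0,0],"jaw":14},{"translation":[0,0,0],"delta_rot":[0,0,0],"jaw":11},{"translation":[0,0,0],"delta_rot":[0,0,0],"jaw":8},{"translation":[0,0,0],"delta_rot":[0,0,0],"jaw":5},{"translation":[0,0,0],"delta_rot":[0,0,0],"jaw":4}]' 
python3 chk.py
python3 -m pendant '[{"translation":[0.5,0,0],"delta_rot":[0,0,0.01],"jaw":4},{"translation":[1,0,0],"delta_rot":[0,0,0.02],"jaw":4},{"translation":[1,0,0],"delta_rot":[0,0,0.02],"jaw":4},{"translation":[1,0,0],"delta_rot":[0,0,0.02],"jaw":4},{"translation":[1,0,0],"delta_rot":[0,0,0.02],"jaw":4}]' 
python3 chk.py
```

```text
clock: 17.2
tcp_pos: [469.3, 9.4, 44.1]
orientation: [-0.0, 0.633, 0.774, 0.001]
contact_force: [-0.3, 5.4, 3.6]
grip_width: 7.5
head 58 290.7068965517241 204.25862068965517 [290.8 205.1] [290.8 209.8] F [ 5.4  0.8 -3.6] Tz [ 0.98 -0.06  0.46]
clock: 17.75
tcp_pos: [468.5, 13.8, 44.1]
orientation: [-0.0, 0.667, 0.745, 0.001]
contact_force: [-0.6, 4.8, 4.9]
grip_width: 7.4
head 57 290.64912280701753 204.2982456140351 [290.8 205.1] [290.8 209.8] F [ 4.8 -0.1 -4.9] Tz [0.92 0.01 0.43]
```

```bash
cd .;
python3 -m pendant '[{"translation":[1.5,0,-0.5],"delta_rot":[0,0,0.01],"jaw":4},{"translation":[1.2,0,-0.5],"delta_rot":[0,0,0.02],"jaw":4},{"translation":[1,0,0],"delta_rot":[0,0,0.02],"jaw":4},{"translation":[1,0,0],"delta_rot":[0,0,0.02],"jaw":4},{"translation":[1,0,0],"delta_rot":[0,0,0.02],"jaw":4}]' 
python3 chk.py
python3 -m pendant '[{"translation":[1,0,0],"delta_rot":[0,0,0.02],"jaw":4},{"translation":[1,0,0],"delta_rot":[0,0,0.02],"jaw":4},{"translation":[1,0,0],"delta_rot":[0,0,0.02],"jaw":4},{"translation":[1,0,0],"delta_rot":[0,0,0.02],"jaw":4},{"translation":[1,0,0],"delta_rot":[0,0,0.02],"jaw":4}]' 
python3 chk.py
```

```text
clock: 18.3
tcp_pos: [468.0, 18.5, 44.2]
orientation: [0.0, 0.701, 0.713, 0.0]
contact_force: [4.2, 2.5, -6.1]
grip_width: 7.8
head 57 290.64912280701753 204.33333333333334 [290.8 205.1] [290.8 209.8] F [2.5 4.3 6.1] Tz [ 0.57 -0.86  0.38]
clock: 18.85
tcp_pos: [468.1, 23.5, 44.2]
orientation: [0.0, 0.736, 0.677, 0.0]
contact_force: [4.7, 2.9, -7.7]
grip_width: 7.8
head 58 290.7068965517241 204.29310344827587 [290.8 205.1] [290.8 209.8] F [3.3 4.4 7.7] Tz [ 0.62 -0.88  0.33]
```

```bash
cd .;
python3 -m pendant '[{"translation":[1.8,0.5,0.4],"delta_rot":[0,0,0.02],"jaw":4},{"translation":[1.2,0.4,0.3],"delta_rot":[0,0,0.02],"jaw":4},{"translation":[1,0,0],"delta_rot":[0,0,0.02],"jaw":4},{"translation":[1,0,0],"delta_rot":[0,0,0.02],"jaw":4},{"translation":[1,0,0],"delta_rot":[0,0,0.02],"jaw":4}]' 
python3 chk.py
python3 -m pendant '[{"translation":[1,0,0],"delta_rot":[0,0,0.02],"jaw":4},{"translation":[1,0,0],"delta_rot":[0,0,0.02],"jaw":4},{"translation":[1,0,0],"delta_rot":[0,0,0.02],"jaw":4},{"translation":[1,0,0],"delta_rot":[0,0,0.02],"jaw":4},{"translation":[1,0,0],"delta_rot":[0,0,0.02],"jaw":4}]' 
python3 chk.py
```

```text
clock: 19.4
tcp_pos: [468.7, 28.8, 44.1]
orientation: [0.0, 0.769, 0.639, -0.001]
contact_force: [-1.9, -0.2, 5.8]
grip_width: 7.6
head 57 290.7543859649123 204.24561403508773 [290.8 205.1] [290.8 209.8] F [-0.6 -1.8 -5.8] Tz [-0.09  0.41  0.14]
clock: 19.95
tcp_pos: [469.8, 33.7, 44.1]
orientation: [0.0, 0.8, 0.6, -0.001]
contact_force: [-2.6, -0.6, 5.9]
grip_width: 7.5
head 59 290.66101694915255 204.32203389830508 [290.8 205.1] [290.8 209.8] F [-1.3 -2.4 -5.9] Tz [-0.09  0.34  0.11]
```

```bash
cd .;
python3 -m pendant '[{"translation":[1,-0.3,-0.3],"delta_rot":[0,0,0.02],"jaw":4},{"translation":[1,0,0],"delta_rot":[0,0,0.02],"jaw":4},{"translation":[1,0,0],"delta_rot":[0,0,0.02],"jaw":4},{"translation":[1,0,0],"delta_rot":[0,0,0.02],"jaw":4},{"translation":[1,0,0],"delta_rot":[0,0,0.02],"jaw":4}]' 
python3 chk.py
python3 -m pendant '[{"translation":[1,0,0],"delta_rot":[0,0,0.02],"jaw":4},{"translation":[1,0,0],"delta_rot":[0,0,0.02],"jaw":4},{"translation":[1,0,0],"delta_rot":[0,0,0.02],"jaw":4},{"translation":[1,0,0],"delta_rot":[0,0,0.02],"jaw":4},{"translation":[1,0,0],"delta_rot":[0,0,0.02],"jaw":4}]' 
python3 chk.py
python3 -m pendant '[{"translation":[1,0,0],"delta_rot":[0,0,0.02],"jaw":4},{"translation":[1,0,0],"delta_rot":[0,0,0.02],"jaw":4},{"translation":[1,0,0],"delta_rot":[0,0,0.02],"jaw":4},{"translation":[1,0,0],"delta_rot":[0,0,0.02],"jaw":4},{"translation":[0,0,0],"delta_rot":[0,0,0],"jaw":4}]' 
python3 chk.py
python3 -c "
from h import *
t,K,E=shot('side'); u,v=proj(K,E,[540,10,72]).astype(int)
a=cv2.resize(t[v-35:v+30,u-50:u+45][:,:,::-1],None,fx=8,fy=8,interpolation=cv2.INTER_CUBIC)
cv2.imwrite('pics/f.png',a);print(u,v)
for a in np.arange(0,0.35,.05): print(round(a,2),(proj(K,E,[517+50*np.cos(-.3+a),20+50*np.sin(-.3+a),70])-[u-50,v-35])*8)
"
```

```text
clock: 20.5
tcp_pos: [471.4, 38.6, 44.1]
orientation: [0.0, 0.829, 0.56, -0.0]
contact_force: [-2.6, -2.8, 3.8]
grip_width: 8.0
head 58 290.7068965517241 204.27586206896552 [290.8 205.1] [290.8 209.8] F [-3.6 -1.3 -3.8] Tz [-0.55  0.28  0.05]
clock: 21.05
tcp_pos: [473.5, 43.3, 44.1]
orientation: [0.0, 0.856, 0.517, -0.0]
contact_force: [-2.9, -3.7, 1.9]
grip_width: 7.5
head 57 290.64912280701753 204.3684210526316 [290.8 205.1] [290.8 209.8] F [-4.6 -0.8 -1.9] Tz [-0.88  0.39 -0.04]
clock: 21.6
tcp_pos: [475.6, 47.0, 44.1]
orientation: [0.0, 0.875, 0.483, -0.0]
contact_force: [-2.4, -3.2, 3.0]
grip_width: 7.6
head 57 290.7543859649123 204.28070175438597 [290.8 205.1] [290.8 209.8] F [-4.  -0.4 -3. ] Tz [-0.74  0.33 -0.05]
272 213
0.0 [482.75744989 286.12264722]
0.05 [483.29041359 282.04038775]
0.1 [483.43611591 277.96868   ]
0.15 [483.19636422 273.91765845]
0.2 [482.57391489 269.8972923 ]
0.25 [481.57244514 265.91736319]
0.3 [480.1965232  261.98744442]
```

View pics/f.png

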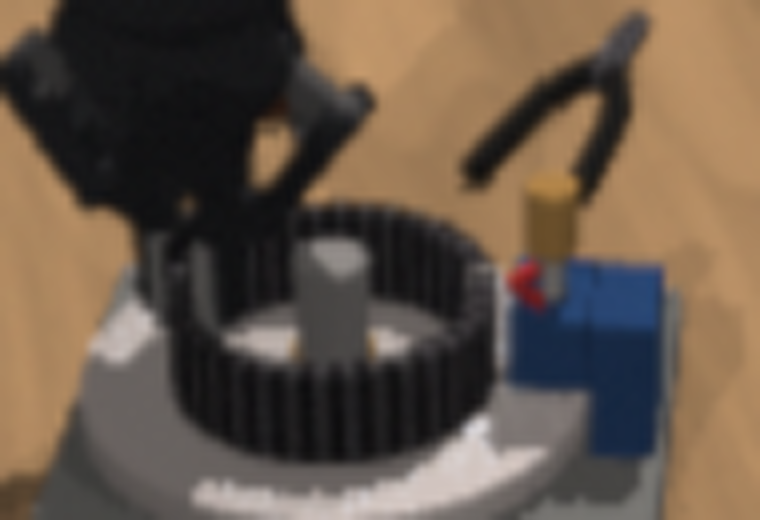

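The mark is now near crop (480,267), roughly 0.25 rad short of the pointer, and the pin is still waiting. From here I'll use small steps, with a camera check that stops the chain as soon as the head drops.

```bash
cd .;
cat >> chk.py <<'E'
    import sys
    if head()[2]>205.3: print('DROP'); sys.exit(1)
E
sed -i "s/,a.round(1),b.round(1)$//" chk.py
python3 -m pendant '[{"translation":[0.6,0,-0.3],"delta_rot":[0,0,0.012],"jaw":4},{"translation":[0.6,0,0],"delta_rot":[0,0,0.012],"jaw":4},{"translation":[0.6,0,0],"delta_rot":[0,0,0.012],"jaw":4},{"translation":[0.6,0,0],"delta_rot":[0,0,0.012],"jaw":4},{"translation":[0,0,0],"delta_rot":[0,0,0],"jaw":4}]' && python3 chk.py &&
python3 -m pendant '[{"translation":[0.4,0,0],"delta_rot":[0,0,0.008],"jaw":4},{"translation":[0.4,0,0],"delta_rot":[0,0,0.008],"jaw":4},{"translation":[0.4,0,0],"delta_rot":[0,0,0.008],"jaw":4},{"translation":[0,0,0],"delta_rot":[0,0,0],"jaw":4},{"translation":[0,0,0],"delta_rot":[0,0,0],"jaw":4}]' && python3 chk.py &&
python3 -m pendant '[{"translation":[0.4,0,0],"delta_rot":[0,0,0.008],"jaw":4},{"translation":[0.4,0,0],"delta_rot":[0,0,0.008],"jaw":4},{"translation":[0,0,0],"delta_rot":[0,0,0],"jaw":4},{"translation":[0,0,0],"delta_rot":[0,0,0],"jaw":4},{"translation":[0,0,0],"delta_rot":[0,0,0],"jaw":4}]' && python3 chk.py &&
python3 -m pendant '[{"translation":[0.4,0,0],"delta_rot":[0,0,0.008],"jaw":4},{"translation":[0.4,0,0],"delta_rot":[0,0,0.008],"jaw":4},{"translation":[0,0,0],"delta_rot":[0,0,0],"jaw":4},{"translation":[0,0,0],"delta_rot":[0,0,0],"jaw":4},{"translation":[0,0,0],"delta_rot":[0,0,0],"jaw":4}]' && python3 chk.py
```

```text
clock: 22.2
tcp_pos: [476.9, 49.0, 44.2]
orientation: [0.0, 0.887, 0.462, -0.0]
contact_force: [-0.3, -4.0, -5.2]
grip_width: 7.4
head 58 290.7068965517241 204.27586206896552 F [-3.5  2.   5.2] Tz [-0.83 -0.13 -0.05]
clock: 22.8
tcp_pos: [477.5, 49.9, 44.2]
orientation: [0.0, 0.892, 0.452, -0.0]
contact_force: [0.0, -4.7, -8.0]
grip_width: 7.6
head 59 290.66101694915255 204.32203389830508 F [-3.8  2.8  8. ] Tz [-0.94 -0.28 -0.  ]
clock: 23.4
tcp_pos: [478.0, 50.5, 44.2]
orientation: [0.0, 0.896, 0.445, -0.0]
contact_force: [0.6, -5.6, -7.5]
grip_width: 7.0
head 58 290.6034482758621 204.36206896551724 F [-4.1  3.8  7.5] Tz [-0.99 -0.27 -0.04]
clock: 24.0
tcp_pos: [478.5, 51.1, 44.2]
orientation: [0.0, 0.899, 0.437, -0.0]
contact_force: [1.4, -4.8, -8.8]
grip_width: 7.4
head 58 290.6034482758621 204.36206896551724 F [-2.9  4.1  8.8] Tz [-0.95 -0.26 -0.03]
```

```bash
cd .;
python3 -m pendant '[{"translation":[0.4,0.3,0.3],"delta_rot":[0,0,0.008],"jaw":4},{"translation":[0.4,0.3,0],"delta_rot":[0,0,0.008],"jaw":4},{"translation":[0,0,0],"delta_rot":[0,0,0],"jaw":4},{"translation":[0,0,0],"delta_rot":[0,0,0],"jaw":4},{"translation":[0,0,0],"delta_rot":[0,0,0],"jaw":4}]' && python3 chk.py &&
python3 -m pendant '[{"translation":[0.35,0,0],"delta_rot":[0,0,0.007],"jaw":4},{"translation":[0.35,0,0],"delta_rot":[0,0,0.007],"jaw":4},{"translation":[0,0,0],"delta_rot":[0,0,0],"jaw":4},{"translation":[0,0,0],"delta_rot":[0,0,0],"jaw":4},{"translation":[0,0,0],"delta_rot":[0,0,0],"jaw":4}]' && python3 chk.py &&
python3 -m pendant '[{"translation":[0.35,0,0],"delta_rot":[0,0,0.007],"jaw":4},{"translation":[0.35,0,0],"delta_rot":[0,0,0.007],"jaw":4},{"translation":[0,0,0],"delta_rot":[0,0,0],"jaw":4},{"translation":[0,0,0],"delta_rot":[0,0,0],"jaw":4},{"translation":[0,0,0],"delta_rot":[0,0,0],"jaw":4}]' && python3 chk.py &&
python3 -m pendant '[{"translation":[0.35,0,0],"delta_rot":[0,0,0.007],"jaw":4},{"translation":[0.35,0,0],"delta_rot":[0,0,0.007],"jaw":4},{"translation":[0,0,0],"delta_rot":[0,0,0],"jaw":4},{"translation":[0,0,0],"delta_rot":[0,0,0],"jaw":4},{"translation":[0,0,0],"delta_rot":[0,0,0],"jaw":4}]' && python3 chk.py
```

```text
clock: 24.6
tcp_pos: [479.0, 51.8, 44.1]
orientation: [-0.0, 0.903, 0.43, -0.0]
contact_force: [-3.4, -3.0, -1.2]
grip_width: 7.8
head 57 290.64912280701753 204.2982456140351 F [-4.5 -0.7  1.2] Tz [-0.61  0.46 -0.07]
clock: 25.2
tcp_pos: [479.5, 52.3, 44.2]
orientation: [-0.0, 0.906, 0.424, -0.0]
contact_force: [-4.1, -1.6, -0.1]
grip_width: 7.7
head 59 290.66101694915255 204.32203389830508 F [-3.8 -2.1  0.1] Tz [-0.42  0.77 -0.06]
clock: 25.8
tcp_pos: [480.0, 52.9, 44.1]
orientation: [-0.0, 0.909, 0.418, -0.0]
contact_force: [-4.1, -1.4, -0.3]
grip_width: 7.5
head 59 290.66101694915255 204.32203389830508 F [-3.7 -2.2  0.3] Tz [-0.37  0.74 -0.1 ]
clock: 26.4
tcp_pos: [480.4, 53.4, 44.1]
orientation: [-0.0, 0.912, 0.411, -0.0]
contact_force: [-4.9, -1.9, 0.1]
grip_width: 7.5
head 57 290.64912280701753 204.2982456140351 F [-4.7 -2.4 -0.1] Tz [-0.33  0.84 -0.09]
```

```bash
python3 -c "
from h import *
s,r=st();print(2*np.arctan2(s['orientation'][2],s['orientation'][1]), s['grip_width'])"
```

```text
0.8476399813876072 7.6408192690844094
```

```bash
cd .;
python3 -m pendant '[{"translation":[0.3,-0.2,0],"delta_rot":[0,0,0.006],"jaw":4},{"translation":[0.3,0,0],"delta_rot":[0,0,0.006],"jaw":4},{"translation":[0,0,0],"delta_rot":[0,0,0],"jaw":4},{"translation":[0,0,0],"delta_rot":[0,0,0],"jaw":4},{"translation":[0,0,0],"delta_rot":[0,0,0],"jaw":4}]' && python3 chk.py &&
python3 -m pendant '[{"translation":[0.3,0,0],"delta_rot":[0,0,0.006],"jaw":4},{"translation":[0.3,0,0],"delta_rot":[0,0,0.006],"jaw":4},{"translation":[0,0,0],"delta_rot":[0,0,0],"jaw":4},{"translation":[0,0,0],"delta_rot":[0,0,0],"jaw":4},{"translation":[0,0,0],"delta_rot":[0,0,0],"jaw":4}]' && python3 chk.py &&
python3 -m pendant '[{"translation":[0.3,0,0],"delta_rot":[0,0,0.006],"jaw":4},{"translation":[0.3,0,0],"delta_rot":[0,0,0.006],"jaw":4},{"translation":[0,0,0],"delta_rot":[0,0,0],"jaw":4},{"translation":[0,0,0],"delta_rot":[0,0,0],"jaw":4},{"translation":[0,0,0],"delta_rot":[0,0,0],"jaw":4}]' && python3 chk.py &&
python3 -m pendant '[{"translation":[0.3,0,0],"delta_rot":[0,0,0.006],"jaw":4},{"translation":[0.3,0,0],"delta_rot":[0,0,0.006],"jaw":4},{"translation":[0,0,0],"delta_rot":[0,0,0],"jaw":4},{"translation":[0,0,0],"delta_rot":[0,0,0],"jaw":4},{"translation":[0,0,0],"delta_rot":[0,0,0],"jaw":4}]' && python3 chk.py &&
python3 -m pendant '[{"translation":[0.3,0,0],"delta_rot":[0,0,0.006],"jaw":4},{"translation":[0.3,0,0],"delta_rot":[0,0,0.006],"jaw":4},{"translation":[0,0,0],"delta_rot":[0,0,0],"jaw":4},{"translation":[0,0,0],"delta_rot":[0,0,0],"jaw":4},{"translation":[0,0,0],"delta_rot":[0,0,0],"jaw":4}]' && python3 chk.py
```

```text
clock: 27.0
tcp_pos: [480.9, 53.9, 44.2]
orientation: [-0.0, 0.914, 0.406, -0.0]
contact_force: [-4.4, -2.7, 0.5]
grip_width: 8.0
head 57 290.7543859649123 204.26315789473685 F [-5.  -1.4 -0.5] Tz [-0.39  0.75 -0.04]
clock: 27.6
tcp_pos: [481.2, 54.3, 44.1]
orientation: [-0.0, 0.916, 0.4, -0.0]
contact_force: [-5.4, -1.2, 0.5]
grip_width: 7.3
head 59 290.66101694915255 204.32203389830508 F [-4.6 -3.1 -0.5] Tz [-0.35  0.71 -0.08]
clock: 28.2
tcp_pos: [481.7, 54.8, 44.1]
orientation: [-0.0, 0.919, 0.395, -0.0]
contact_force: [-4.9, -2.4, 0.3]
grip_width: 7.4
head 46 290.5869565217391 209.06521739130434 F [-5.2 -1.9 -0.3] Tz [-0.34  0.78 -0.1 ]
DROP
```

The head has dropped 4.8 px, which matches the 14 mm fall to fully home. I'll stop turning, release and retreat.

```bash
cd .;
python3 -m pendant '[{"translation":[0,0,0],"delta_rot":[0,0,0],"jaw":10},{"translation":[0,0,0],"delta_rot":[0,0,0],"jaw":14},{"translation":[0,0,0],"delta_rot":[0,0,0],"jaw":18},{"translation":[0,0,0],"delta_rot":[0,0,0],"jaw":22},{"translation":[0,0,0],"delta_rot":[0,0,0],"jaw":22}]'; python3 chk.py
python3 -m pendant '[{"translation":[0,0,-5],"delta_rot":[0,0,0],"jaw":22},{"translation":[0,0,-15],"delta_rot":[0,0,0],"jaw":22},{"translation":[0,0,-25],"delta_rot":[0,0,0],"jaw":22},{"translation":[0,0,-30],"delta_rot":[0,0,0],"jaw":22},{"translation":[0,0,-30],"delta_rot":[0,0,0],"jaw":22}]'
python3 -m pendant '[{"translation":[0,-20,-10],"delta_rot":[0,0,0],"jaw":22},{"translation":[0,-20,0],"delta_rot":[0,0,0],"jaw":22},{"translation":[0,-10,0],"delta_rot":[0,0,0],"jaw":22},{"translation":[0,0,0],"delta_rot":[0,0,0],"jaw":22},{"translation":[0,0,0],"delta_rot":[0,0,0],"jaw":22}]'; python3 chk.py
python3 -c "
from h import *
t,K,E=shot('side'); u,v=proj(K,E,[540,10,72]).astype(int)
a=cv2.resize(t[v-35:v+30,u-50:u+45][:,:,::-1],None,fx=8,fy=8,interpolation=cv2.INTER_CUBIC)
cv2.imwrite('pics/g.png',a)"
```

```text
clock: 28.8
tcp_pos: [482.8, 54.7, 44.5]
orientation: [0.0, 0.919, 0.395, 0.001]
contact_force: [-0.4, 0.7, -0.1]
grip_width: 21.6
head 45 290.6 208.95555555555555 F [ 0.2 -0.8  0.1] Tz [ 0.    0.02 -0.01]
DROP
clock: 29.4
tcp_pos: [481.6, 54.6, 150.4]
orientation: [-0.0, 0.919, 0.395, -0.0]
contact_force: [0.5, -0.1, -0.0]
grip_width: 22.1
clock: 29.9
tcp_pos: [445.9, 88.8, 159.0]
orientation: [0.0, 0.919, 0.395, -0.0]
contact_force: [-0.4, -0.6, 1.1]
grip_width: 21.8
head 46 290.5869565217391 209.06521739130434 F [-0.7  0.1 -1.1] Tz [ 0.04 -0.02  0.  ]
DROP
```

View pics/g.png

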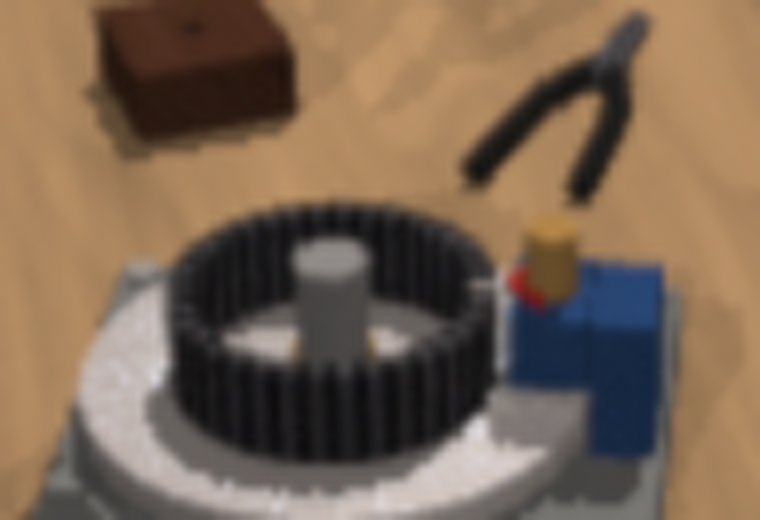

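The brass head sits on the guide with no shank showing. The white mark at (482,285) faces the red pointer, and the gripper is clear. I'll hand in the job.

```bash
python3 -c "
from h import *
bot.sign_off()"
```

```text
the job is handed in; nothing more can be done
```

The pin is fully home in the notch, and I handed the job in at about 30 s. I took it from the stand, lowered it into the blue guide and let it go, so it stood waiting on the flange. Then I gripped the rim and turned the wheel clockwise at up to 0.2 rad/s. I went in steps of 0.012–0.016 rad near the mark, with a camera check after each step. The pin fell on the first pass, so I stopped there and did not need to feel to and fro.

**Last checks:**
- **Pin:** its head had dropped 4.8 px, against the 4.7 px expected for the 14 mm fall. It rests on the guide and did not move after I released the rim and backed off.
- **Mark:** it faces the red pointer.
- **Gripper:** it is clear of everything.

**Disagreements:**
- **Axis position:** my estimates of the wheel's axis differed by about 2 mm. This caused side forces of up to about 5 N and vertical forces of up to 9 N while I gripped the rim. I trimmed these as I went.
- **Force at the drop:** the tangential force at the rim read 5.2 N when the pin fell, much as before the drop, so I take it as mostly wheel drag. I did not measure the load on the pin itself.
- **Other objects:** I saw no contact with the other things on the bench, but I took no full final picture to compare their positions.

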